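Hold a spring clip open astride the batch card

TASK

On one long rim of the wooden supply tray sits a wooden spring clip with a small brass label frame on one jaw. Squeeze it open, lift it off, turn it so that its label frame is on the printed (pencil ledge) side of the batch card in the wooden stand, and lower the gaping jaws squarely over the middle of the card's top edge, between the two printed ticks, well down over the edge but touching the card nowhere. Finish still holding the clip there, squeezed wide open, so that I can slip a second sheet in before it bites: never let it close on the card, and leave the tray, the card stand, the plain clip, the candle and the small tin where they stand.

Things in the scene. Friction and masses are not known exactly. Their poses are not given: they have to be found in the camera images.
- label_clip: wooden spring clip with a brass label frame, like a large clothes peg, about 55 g; stands upright on the front (-x) long rim of supply_tray, jaws pinching the 6 mm wall. Origin: middle of its pin, 101 mm above the table when parked (16 mm above the rim); z up towards the handles, y along the pin, -x the side of the label frame. Two levers, 26 mm wide (y), turn about the pin
- clip_grip (a point): where to squeeze: between the label clip's handles, 28 mm above its origin. Handles run 0 to 46 mm above the origin, 9 mm thick; over both outer faces: parked 26 mm at the pin and 48 mm at the top, wide open 26 mm, parallel. Squeeze along the clip's x (pads 8 to 46 mm above the origin): about 12 N opens it fully, to a firm stop; 20 to 40 N holds it there
- clip_mouth (a point): the middle of the mouth of the label clip's open jaws, 35 mm below its origin. Jaws 26 mm wide (y), 8 mm thick; wide open the gap at the tips is 23 mm inside, 40 mm outside, and narrows upwards to about 7 mm just below the pin, whose underside is 3 mm below the origin
- label_clip_front (a joint): opening of the label clip's front lever, rad (the other lever follows): about 0 when shut on the tray wall, 0.25 wide open at the stop, -0.05 when shut on nothing
- label_frame (a point): the middle of the brass label frame (36 x 21 mm) on the outside of the label clip's front jaw, 13 mm to -x and 21 mm below the clip's origin when shut
- supply_tray: open wooden tray 105 (x) x 190 (y) x 85 mm, walls 6 mm, loose, with a label roll, two small pegs and a wick bar in it (all below 45 mm). Origin: the middle of its underside; the label clip sits on its -x wall (49.5 mm from the middle), the plain clip on its +x wall
- plain_clip: a second wooden spring clip of the same size without a label frame, on the other (+x) rim of the tray; not to be touched. Origin: the middle of its pin
- card_stand: wooden block 55 x 132 x 24 mm with a stiff white card 3 mm thick, 110 mm wide (y) standing upright in it; loose, 0.4 kg. Origin: on the table, straight below the middle of the card; x is square to the card, y along it, z up. The printed side and the pencil ledge of the block face -x
- card_top (a point): the middle of the card's top edge, 120 mm above the table, midway between the two printed ticks (42 mm apart)
- test_candle: candle in a glass, 68 mm across, 78 mm high; a bystander. Origin: the middle of its underside
- small_tin: small black tin, 51 mm across, 30 mm high; a bystander. Origin: the middle of its underside
There are look-alikes about, which are no part of the job. What is shaped like the label_clip but pink is not meant.

How it is judged:
By the outcome, as a careful person would: the job done as asked, in the order asked, and still so for the second after the job is handed in, while the arm keeps its last pose, push and grip.
It also fails if it takes over 40 s, if anything falls off the work surface, if the arm or the gripper's body presses on something with over 40 N, if the wrist force passes 120 N, or if a joint passes its speed limit or range.

ROBOT

A 6-joint arm with a two-finger parallel gripper is mounted at the origin on a cart in front of the work surface, level with it; the furniture and walls round the work are solid. World frame = base frame: x ahead of the robot, y to its left, z up, the work surface at z = 0. Lengths are in m, angles in rad, forces in N, time in s.
With the tool pointing down it reaches from about 0.25 to 0.775 m from the base axis. Payload 8.9 kg.
Tool frame: the origin (TCP) lies midway between the tips of the shut fingers; the grasp point (between the pads) lies 19 mm behind it (r.grip_point_offset is the distance from the TCP to the grasp point, in m); z points along the fingers, y is the line along which they close (so a half turn about z gives the same grasp; the last joint's range is limited). The gripper opens to 85 mm and grips with 20 to 120 N. Pads are 22 mm wide; open, the fingers measure 114 mm over their backs; the gripper's body (76 mm by 85 mm) begins 54 mm behind the grasp point. The pads swing forward as they close: fully open they stand 13 mm farther back than shut.
Start: joints at [-1.39, 0.291, -0.153, 1.127, 0, 1.431], TCP at [0.165, -0.498, 0.231] pointing down, gripper open.
Joint ranges: [-2.52, 2.52], [-0.91, 1.74], [-1.3, 1.37], [-1.96, 2.02], [-1.52, 1.47], [-3.14, 3.14]. Speed limits (rad/s): [2.22, 2.22, 2.79, 3.14, 3.14, 3.14].

INTERFACE

Orientations are given as [roll, pitch, yaw] about the fixed x, y, z axes, in that order (R = Rz(yaw) Ry(pitch) Rx(roll)).
In Python, from workcell import r, camera, order gives the robot as it stands.
- The arm moves only by the shell command python3 -m inch 'ROWS' [OPENING] [FORCE]. ROWS is JSON, a list of rows, each a list of 4 numbers: the shift along the tool's x, y, z scaled (see below), then the turn about the tool's z scaled (see below). In form: [[tx, ty, tz, turn], ...]. A call has exactly 8 rows; each row is the pose to reach, as a shift and turn from the pose commanded when the call began, along the tool's axes at that moment; what a row does not reach only later rows make up. The controller multiplies each number of a shift by 0.2 m and each number of a turn by 120 degrees. A row lasts 1/8 s, in which the tool goes at most 62.5 mm and 10.7 degrees, less where a joint would pass 70% of its speed; a pose out of reach is approached as far as the arm can. A call with a number of a shift or a turn outside -1 to 1 is refused whole. A call with a gripper value outside its range is refused whole. OPENING is the closure, from 0 (fully open) to 1 (shut), set as the call begins (- or left out, the last holds). The fingers move at their own pace and stop on an object; FORCE is the grip in N (left out, the last holds). Time passes only in rows, so rows that repeat a pose let the fingers close, or fill a call up. It gives the time, the measured TCP pose, the force, the opening and the grip force at its end, in the units of the state.
- r.get_obs(): the state, without advancing time (a new reading comes with each control period).
- camera(name): name is "scene" or "top" or "wrist"; returns a dict with "frame" (384x512x3 uint8, blue, green, red), "range_z" (384x512 float32, m along the optical axis (not along the pixel's ray), 0 where there is no reading), "intrinsics" (3x3 intrinsics, pixels), "origin" and "orientation" of the camera in the world; the wrist camera has in their place "T_tool_cam" (4x4, takes a point from camera to tool coordinates, whose origin is the TCP and whose axes are the flange's). Camera axes: x right, y down, z forward; pixel columns grow to the right and rows downward; lengths in m; the calibration is good to about 2 mm. The wrist camera is an equidistant fisheye: a pixel r from the principal point sees the ray r / f radians off the axis. A picture is of the moment at which its call begins: read the wrist's pose just before it.
- order.hand_in(): hands the job in; it is judged then, once.
The state is a dict: "time": time; "joint_positions": joint angles; "joint_vel": joint speeds; "joint_torque": joint torques, N m; "tool_pos": TCP position; "ee_rot": TCP orientation; "force": force on the tool from outside, world axes, zero at the start; "torque": the same for the moment, N m; "width": finger opening in m; "grasp_force": force on a finger pad.
Only numpy, scipy, OpenCV 4.12 (cv2) and the standard library are available. Lean on these libraries where they do the work, as an engineer would, in place of code of your own. Each camera call takes 0.05 s, during which the arm holds its last target. There are 200 camera calls.

## Working session

There is one attempt and no reset: what is moved stays moved. The work goes in short steps, Python scripts to look and compute and a shell command to move; the robot and the scene stay as the last step left them, time stands still between calls to the robot, and variables do not carry over. Pictures are saved under pics/ and viewed, at most 10 in all, crops included, and the job is handed in when it is done.

```bash
ls; mkdir -p pics; python3 - <<'E'
from workcell import r,camera,order
import cv2,numpy as np,pickle
o=r.get_obs(); print(o)
for n in("scene","top","wrist"):
    c=camera(n); cv2.imwrite(f"pics/{n}0.png",c["frame"]); pickle.dump(c,open(n+"0.pkl","wb"))
    print(n,c["intrinsics"],c.get("origin"),c.get("orientation"),c.get("T_tool_cam"))
a=cv2.imread("pics/top0.png");b=cv2.imread("pics/scene0.png")
E
```

```text
pics
{'time': 0.0, 'joint_positions': array([-1.39032483e+00,  2.91296203e-01, -1.54110959e-01,  1.12669920e+00,
       -1.09143275e-05,  1.43152599e+00]), 'joint_vel': array([ 5.20992114e-04,  6.81416559e-04,  1.56271391e-03,  9.40244238e-05,
       -2.33374387e-03,  9.01134178e-04]), 'joint_torque': array([-1.57212493e-03, -5.37140179e+01,  3.31371796e+01,  1.56789122e-02,
       -1.56401006e-04, -6.17717888e-06]), 'tool_pos': array([ 0.16495555, -0.4979573 ,  0.23072977]), 'ee_rot': array([-3.14029379e+00, -1.71051072e-04,  3.19741739e-01]), 'force': array([0.19707538, 0.62270552, 0.64969156]), 'torque': array([-0.08716216, -0.02533921,  0.03285235]), 'grasp_force': 0.0, 'width': 0.08548250578795795}
scene [[418.08629836   0.         254.06921034]
 [  0.         418.08629836 195.11414497]
 [  0.           0.           1.        ]] [ 0.27790771 -0.53263654  0.66804328] [-2.29189608 -0.01015352 -0.44858463] None
top [[443.80803119   0.         251.66613597]
 [  0.         443.80803119 193.51835781]
 [  0.           0.           1.        ]] [0.4968162  0.06395281 0.95658531] [-3.03721466 -0.00818824 -1.58012734] None
wrist [[297.31863964   0.         258.07920653]
 [  0.         297.31863964 191.00227834]
 [  0.           0.           1.        ]] None None [[-3.06685170e-04 -9.57423538e-01 -2.88686811e-01  7.35671159e-02]
 [ 9.99999595e-01 -4.92309800e-05 -8.99071716e-04 -1.70470493e-04]
 [ 8.46580088e-04 -2.88686970e-01  9.57423165e-01 -1.42292871e-01]
 [ 0.00000000e+00  0.00000000e+00  0.00000000e+00  1.00000000e+00]]
```

View pics/top0.png

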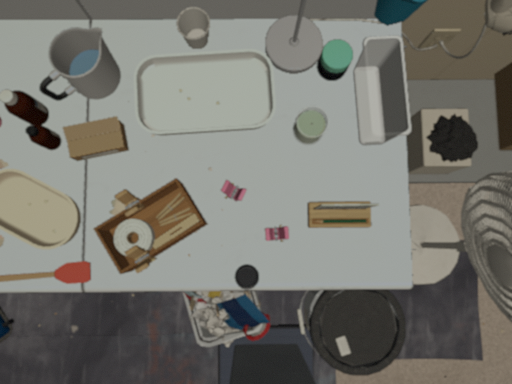

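View pics/scene0.png

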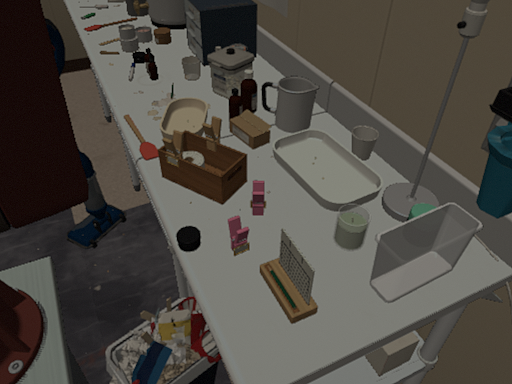

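The top view shows the tray around (150,225), with clips at (125,203) and (140,258), and the stand at (340,213). The scene view shows the pencil ledge on the left (-x) side of the card. Next I'll take enlarged crops and the point cloud.

```bash
cat > h.py <<'E'
import numpy as np,cv2,pickle
from scipy.spatial.transform import Rotation as R
def load(n): return pickle.load(open(n+".pkl","rb"))
def pose(c): return R.from_euler("xyz",c["orientation"]).as_matrix(),np.array(c["origin"])
def rays(c,uv):
    uv=np.atleast_2d(uv).astype(float);K=c["intrinsics"]
    d=np.c_[(uv[:,0]-K[0,2])/K[0,0],(uv[:,1]-K[1,2])/K[1,1],np.ones(len(uv))]
    M,o=pose(c); return o,d@M.T
def onplane(c,uv,z):
    o,d=rays(c,uv); return o+d*((z-o[2])/d[:,2])[:,None]
def cloud(c):
    v,u=np.mgrid[:384,:512]; o,d=rays(c,np.c_[u.ravel(),v.ravel()])
    P=o+d*c["range_z"].ravel()[:,None]; P[c["range_z"].ravel()==0]=np.nan
    return P.reshape(384,512,3)
E
python3 - <<'E'
from h import *
t=load("top0");s=load("scene0")
f=lambda c,x,y,w,h:cv2.resize(np.clip(c["frame"][y:y+h,x:x+w]*1.6,0,255).astype(np.uint8),(400,300),interpolation=cv2.INTER_CUBIC)
cv2.imwrite("pics/crop.png",np.vstack([np.hstack([f(t,85,170,132,99),f(t,290,180,100,75)]),np.hstack([f(s,150,110,112,84),f(s,250,225,80,100)])]))
for n,c in(("t",t),("s",s)):
    P=cloud(c); 
    m=np.isfinite(P[...,2])&(P[...,0]>.2)&(P[...,0]<.8)&(abs(P[...,1])<.5)
    print(n,"table z",np.nanmedian(P[...,2][m]))
    # tray rim points
    for nm,(x0,x1,y0,y1,z0,z1) in dict(rim=(.25,.6,.15,.45,.078,.092),clip=(.25,.6,.15,.45,.098,.17),card=(.35,.65,-.3,-.02,.1,.13)).items():
        k=m&(P[...,0]>x0)&(P[...,0]<x1)&(P[...,1]>y0)&(P[...,1]<y1)&(P[...,2]>z0)&(P[...,2]<z1)
        q=P[k]; print(n,nm,len(q))
        if len(q)<5: continue
        if nm=="clip":
            _,lab=cv2.connectedComponents(k.astype(np.uint8))
            for i in range(1,lab.max()+1):
                w=P[lab==i]
                if len(w)>8: print("  comp",len(w),w.mean(0).round(4),w.max(0).round(3),w.min(0).round(3))
        else:
            rct=cv2.minAreaRect(q[:,:2].astype(np.float32)*1000); print("  ",rct,q[:,2].max(), cv2.boxPoints(rct).round(1).tolist())
E
```

```text
t table z -0.00046465410333834667
t rim 827
   ((526.3986206054688, 258.9084167480469), (123.5023193359375, 190.52259826660156), 31.416610717773438) 0.0917410716381295 [[424.0, 308.0], [523.4000244140625, 145.39999389648438], [628.7999877929688, 209.8000030517578], [529.4000244140625, 372.3999938964844]]
t clip 776
  comp 376 [0.5709 0.2884 0.1255] [0.593 0.31  0.146] [0.543 0.267 0.098]
  comp 400 [0.4667 0.2663 0.1253] [0.49  0.288 0.146] [0.441 0.246 0.098]
t card 122
   ((561.909912109375, -128.66510009765625), (108.8370361328125, 2.7385079860687256), 89.84613037109375) 0.12196889924210907 [[560.4000244140625, -183.10000610351562], [563.0999755859375, -183.10000610351562], [563.4000244140625, -74.30000305175781], [560.7000122070312, -74.19999694824219]]
s table z -0.0006154882501531178
s rim 558
   ((523.5567016601562, 258.1453552246094), (121.55447387695312, 194.10101318359375), 33.24528503417969) 0.09185411280215416 [[419.5, 306.0], [525.9000244140625, 143.6999969482422], [627.5999755859375, 210.3000030517578], [521.2000122070312, 372.6000061035156]]
s clip 681
  comp 322 [0.5665 0.2825 0.1231] [0.59  0.304 0.144] [0.542 0.264 0.098]
  comp 359 [0.4642 0.262  0.1228] [0.488 0.29  0.145] [0.44  0.243 0.098]
s card 341
   ((561.1483154296875, -130.470947265625), (111.12361907958984, 5.246664047241211), 89.52873229980469) 0.12105973685780391 [[558.0999755859375, -186.0], [563.2999877929688, -186.10000610351562], [564.2000122070312, -74.9000015258789], [559.0, -74.9000015258789]]
```

View pics/crop.png

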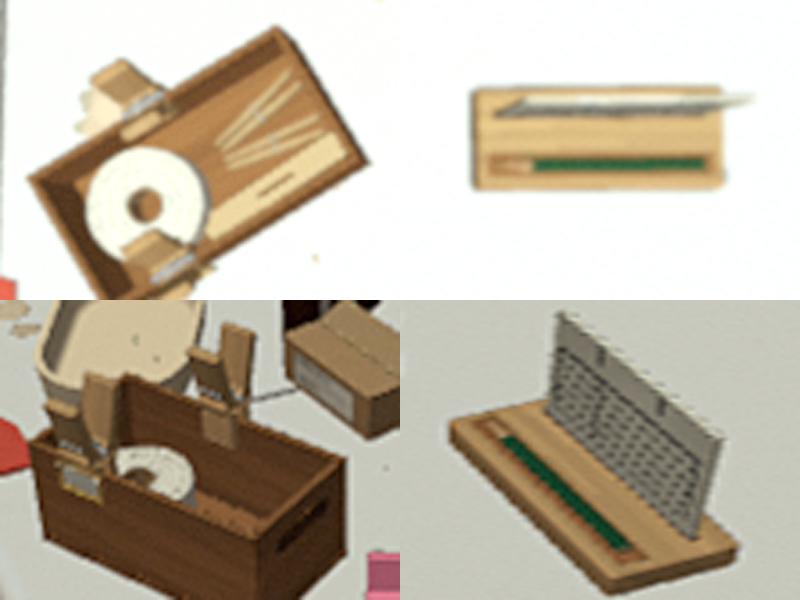

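The label frame is on the near-left clip's outer (-x) face, at about (0.466, 0.265). The card is at about (0.5615, -0.130) with yaw near 0, and its ledge faces world -x. I'm heading towards the clip.

```bash
python3 -m inch '[[0.16,-0.19,0,0],[0.32,-0.38,0,0],[0.48,-0.57,0,0],[0.64,-0.76,0,0],[0.79,-0.95,0,0],[0.79,-0.95,0,0],[0.79,-0.95,0,0],[0.79,-0.95,0,0]]' 0
python3 -m inch '[[0.16,-0.19,0,0],[0.32,-0.38,0,0],[0.48,-0.57,0,0],[0.64,-0.76,0,0],[0.79,-0.95,0,0],[0.79,-0.95,0,0],[0.79,-0.95,0,0],[0.79,-0.95,0,0]]'
python3 -m inch '[[0.16,-0.19,0,-0.08],[0.32,-0.38,0,-0.16],[0.48,-0.57,0,-0.24],[0.64,-0.76,0,-0.32],[0.79,-0.95,0,-0.4],[0.79,-0.95,0,-0.48],[0.79,-0.95,0,-0.56],[0.79,-0.95,0,-0.64]]'
python3 - <<'E'
from h import *
for n in("top0","scene0"):
    P=cloud(load(n)); q=P[np.isfinite(P[...,2])]
    for nm,b in dict(label=(.43,.5,.235,.3),plain=(.53,.6,.255,.32)).items():
        k=q[(q[:,0]>b[0])&(q[:,0]<b[1])&(q[:,1]>b[2])&(q[:,1]<b[3])&(q[:,2]>.135)&(q[:,2]<.16)]
        if len(k)>5: print(n,nm,len(k),cv2.minAreaRect(k[:,:2].astype(np.float32)*1000),k.mean(0))
    # rim of long walls away from clips: project on tray axes
    k=q[(q[:,2]>.082)&(q[:,2]<.09)&(q[:,0]>.4)&(q[:,0]<.65)&(q[:,1]>.14)&(q[:,1]<.4)]
    for a in np.arange(29,36,.5):
        e=np.deg2rad(a); x=k[:,:2]@[np.cos(e),np.sin(e)]; h,ed=np.histogram(x,np.arange(.4,.8,.003)); print(a,np.sort(h)[-4:].sum(),ed[np.argsort(h)[-4:]].round(3))
E
```

```text
time: 1.15
tool_pos: [0.2551, -0.2692, 0.2313]
ee_rot: [3.141, 0.0, 0.319]
force: [0.6, -0.5, -0.8]
width: 0.0852
grasp_force: 0.0
time: 2.15
tool_pos: [0.3455, -0.0395, 0.2312]
ee_rot: [3.142, 0.0, 0.317]
force: [0.0, -0.2, 0.5]
width: 0.0851
grasp_force: 0.0
time: 3.15
tool_pos: [0.4364, 0.1904, 0.2311]
ee_rot: [-3.141, 0.0, 1.663]
force: [0.5, -0.5, 0.9]
width: 0.0854
grasp_force: 0.0
top0 label 166 ((464.9901123046875, 267.1123046875), (46.341461181640625, 26.542573928833008), 31.431283950805664) [0.46548111 0.26671122 0.14159328]
top0 plain 157 ((568.0554809570312, 287.9761657714844), (46.76008987426758, 25.492719650268555), 31.00595474243164) [0.56913278 0.28823941 0.1416108 ]
29.0 327 [0.637 0.535 0.538 0.634]
29.5 366 [0.637 0.538 0.535 0.634]
30.0 388 [0.637 0.538 0.535 0.634]
30.5 399 [0.637 0.538 0.535 0.634]
31.0 381 [0.631 0.538 0.535 0.634]
31.5 409 [0.532 0.631 0.535 0.634]
32.0 437 [0.532 0.631 0.634 0.535]
32.5 410 [0.634 0.535 0.532 0.631]
33.0 366 [0.634 0.535 0.532 0.631]
33.5 330 [0.529 0.634 0.631 0.532]
34.0 323 [0.628 0.631 0.529 0.532]
34.5 291 [0.631 0.532 0
[... 174 characters left out ...]
438), 33.4184455871582) [0.46330067 0.26278209 0.14021958]
scene0 plain 86 ((566.5244750976562, 284.79705810546875), (47.05397033691406, 24.30479621887207), 33.84984588623047) [0.56495405 0.2833818  0.13987926]
29.0 143 [0.622 0.634 0.538 0.535]
29.5 145 [0.532 0.538 0.634 0.535]
30.0 163 [0.631 0.532 0.634 0.535]
30.5 171 [0.631 0.634 0.532 0.535]
31.0 174 [0.634 0.535 0.631 0.532]
31.5 171 [0.628 0.535 0.631 0.532]
32.0 174 [0.535 0.628 0.631 0.532]
32.5 183 [0.631 0.529 0.532 0.628]
33.0 173 [0.631 0.532 0.529 0.628]
33.5 157 [0.532 0.625 0.628 0.529]
34.0 149 [0.628 0.526 0.529 0.625]
34.5 137 [0.628 0.529 0.625 0.526]
35.0 126 [0.625 0.529 0.622 0.526]
35.5 123 [0.625 0.526 0.52  0.523]
```

```bash
python3 -m inch '[[0.18,0.09,0,-0.08],[0.365,0.178,0,-0.16],[0.365,0.178,0,-0.223],[0.365,0.178,0,-0.223],[0.365,0.178,0,-0.223],[0.365,0.178,0,-0.223],[0.365,0.178,0,-0.223],[0.365,0.178,0,-0.223]]'
cat >> h.py <<'E'
def wcloud(c,tp,rot):
    K=c["intrinsics"];f=K[0,0];v,u=np.mgrid[:384,:512]
    a=u-K[0,2];b=v-K[1,2];rr=np.hypot(a,b)+1e-9;th=rr/f
    z=c["range_z"];l=z*np.tan(th)
    p=np.stack([a/rr*l,b/rr*l,z],-1);p[z==0]=np.nan
    T=c["T_tool_cam"];p=p@T[:3,:3].T+T[:3,3]   # tool frame
    return p, p@R.from_euler("xyz",rot).as_matrix().T+tp
E
python3 - <<'E'
from h import *
from workcell import r,camera
o=r.get_obs(); c=camera("wrist"); cv2.imwrite("pics/w1.png",np.clip(c["frame"]*1.5,0,255).astype(np.uint8)); pickle.dump((c,o),open("w1.pkl","wb"))
p,W=wcloud(c,o["tool_pos"],o["ee_rot"]); print(o["tool_pos"],o["ee_rot"])
m=np.isfinite(W[...,2])&(W[...,2]>.138)&(W[...,2]<.16)&(np.hypot(p[...,0],p[...,1])<.045)
q=p[m]; print(len(q),cv2.minAreaRect(q[:,:2].astype(np.float32)*1000),q.mean(0),W[m].mean(0),W[m][:,2].max())
E
```

```text
time: 4.15
tool_pos: [0.4648, 0.2675, 0.2314]
ee_rot: [3.141, 0.0, 2.127]
force: [-0.5, 0.1, -0.0]
width: 0.0853
grasp_force: 0.0
[0.46477067 0.26751647 0.23139915] [3.14144903e+00 4.63120040e-05 2.12671696e+00]
671 ((0.7542543411254883, -0.8493309020996094), (24.870288848876953, 46.49329376220703), 0.26979076862335205) [ 0.00139145 -0.00126524  0.08901256] [0.46297468 0.26803394 0.14238634] 0.1451131215198776
```

View pics/w1.png

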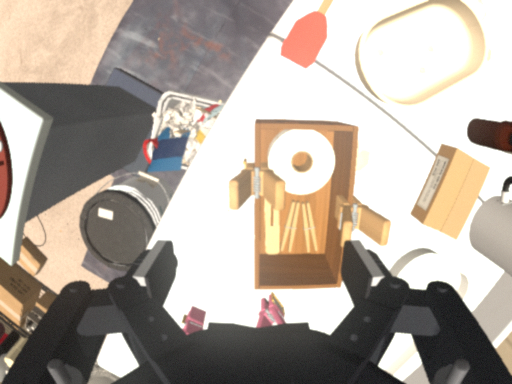

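The wrist view shows the label clip at (258,187), centred between the fingers to within 1 mm and with yaw within 0.3°. I'll descend, then squeeze.

```bash
python3 -m inch '[[0.003,-0.003,0.1,0],[0.003,-0.003,0.2,0],[0.003,-0.003,0.3,0],[0.003,-0.003,0.4,0],[0.003,-0.003,0.5,0],[0.003,-0.003,0.57,0],[0.003,-0.003,0.605,0],[0.003,-0.003,0.605,0]]' 0
python3 -m inch '[[0,0,0,0],[0,0,0,0],[0,0,0,0],[0,0,0,0],[0,0,0,0],[0,0,0,0],[0,0,0,0],[0,0,0,0]]' 0.45 20
python3 - <<'E'
from h import *
from workcell import r,camera
s=camera("scene");t=camera("top")
f=lambda c,x,y,w,h:cv2.resize(np.clip(c["frame"][y:y+h,x:x+w]*1.6,0,255).astype(np.uint8),(400,300),interpolation=cv2.INTER_CUBIC)
cv2.imwrite("pics/g1.png",np.hstack([f(s,140,90,120,90),f(t,85,170,132,99)]))
E
```

```text
time: 5.2
tool_pos: [0.4639, 0.2678, 0.1102]
ee_rot: [-3.141, -0.0, 2.127]
force: [0.1, 0.0, 0.1]
width: 0.0854
grasp_force: 0.0
time: 6.2
tool_pos: [0.464, 0.2678, 0.1103]
ee_rot: [3.142, -0.0, 2.127]
force: [0.4, 0.5, 0.5]
width: 0.0477
grasp_force: 3.5
```

View pics/g1.png

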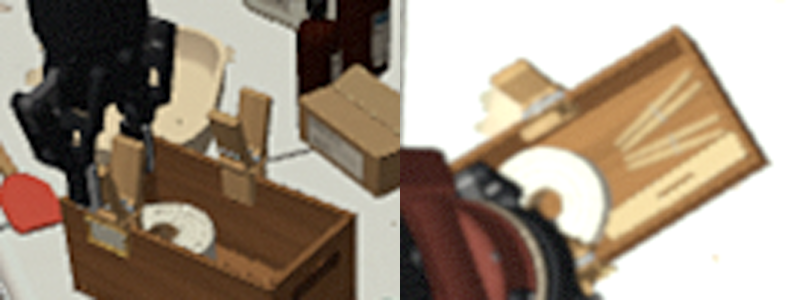

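The fingers straddle the clip's handles, just touching, with almost no side force. Now I'll squeeze fully.

```bash
python3 -m inch '[[0,0,0,0],[0,0,0,0],[0,0,0,0],[0,0,0,0],[0,0,0,0],[0,0,0,0],[0,0,0,0],[0,0,0,0]]' 1 30
```

```text
time: 7.3
tool_pos: [0.4639, 0.2678, 0.1103]
ee_rot: [-3.142, -0.0, 2.127]
force: [0.6, -0.1, -1.1]
width: 0.0247
grasp_force: 35.5
```

```bash
python3 -m inch '[[0,0,-0.04,0],[0,0,-0.1,0],[0,0,-0.18,0],[0,0,-0.28,0],[0,0,-0.38,0],[0,0,-0.48,0],[0,0,-0.55,0],[0,0,-0.55,0]]'
python3 - <<'E'
from h import *
from workcell import r,camera
o=r.get_obs(); print(o["tool_pos"],o["ee_rot"],o["width"],o["grasp_force"],o["force"])
s=camera("scene");t=camera("top");pickle.dump(s,open("s2.pkl","wb"));pickle.dump(t,open("t2.pkl","wb"))
f=lambda c,x,y,w,h:cv2.resize(np.clip(c["frame"][y:y+h,x:x+w]*1.6,0,255).astype(np.uint8),(400,300),interpolation=cv2.INTER_CUBIC)
cv2.imwrite("pics/g2.png",np.hstack([f(s,140,60,160,120),f(t,85,170,132,99)]))
for n,c in(("top",t),("scene",s)):
    q=cloud(c);q=q[np.isfinite(q[...,2])]
    k=q[(q[:,2]>.082)&(q[:,2]<.09)&(q[:,0]>.4)&(q[:,0]<.65)&(q[:,1]>.14)&(q[:,1]<.4)]
    for a in (31.5,32,32.5):
        e=np.deg2rad(a); x=k[:,:2]@[np.cos(e),np.sin(e)]; h,ed=np.histogram(x,np.arange(.4,.8,.003)); print(n,a,np.sort(h)[-4:].sum(),ed[np.argsort(h)[-4:]].round(3))
E
```

```text
time: 8.3
tool_pos: [0.4646, 0.2681, 0.2215]
ee_rot: [3.139, 0.0, 2.127]
force: [-0.4, 0.1, -1.0]
width: 0.0243
grasp_force: 35.5
[0.46459832 0.2680835  0.22152568] [3.13939104e+00 3.97136346e-04 2.12723796e+00] 0.024258740419914597 35.464192628860474 [-0.40500464  0.10736272 -0.99004565]
top 31.5 375 [0.532 0.631 0.535 0.634]
top 32 404 [0.631 0.532 0.634 0.535]
top 32.5 380 [0.634 0.535 0.631 0.532]
scene 31.5 189 [0.634 0.535 0.631 0.532]
scene 32 187 [0.631 0.628 0.529 0.532]
scene 32.5 187 [0.631 0.628 0.529 0.532]
```

View pics/g2.png

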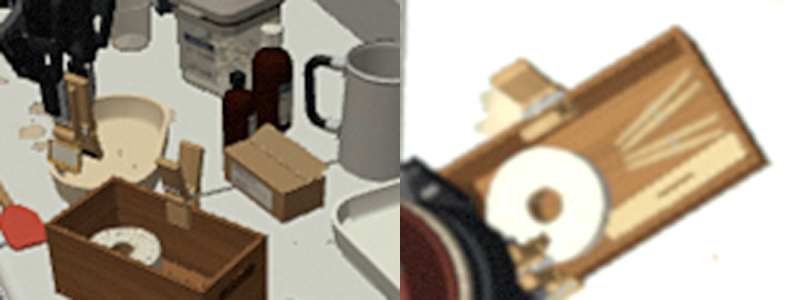

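The clip came off cleanly and wide open, with the brass frame on the outer (-x) side, and the tray hasn't moved. Next I'll carry it to the card.

```bash
python3 -m inch '[[-0.15,-0.05,0,0],[-0.3,-0.1,0,0],[-0.5,-0.165,0,0],[-0.7,-0.23,0,0],[-0.87,-0.287,0,0],[-0.97,-0.32,0,0],[-0.97,-0.32,0,0],[-0.97,-0.32,0,0]]'
python3 -m inch '[[-0.15,-0.05,0,0.04],[-0.3,-0.1,0,0.08],[-0.5,-0.165,0,0.13],[-0.7,-0.23,0,0.18],[-0.87,-0.287,0,0.23],[-0.97,-0.32,0,0.266],[-0.97,-0.32,0,0.266],[-0.97,-0.32,0,0.266]]'
python3 - <<'E'
from h import *
from workcell import r,camera
o=r.get_obs(); print(o["tool_pos"],o["ee_rot"],o["width"],o["grasp_force"],o["force"])
s=camera("scene");w=camera("wrist");t=camera("top");pickle.dump((s,w,t,o),open("c3.pkl","wb"))
f=lambda c,x,y,w,h:cv2.resize(np.clip(c["frame"][y:y+h,x:x+w]*1.6,0,255).astype(np.uint8),(400,500),interpolation=cv2.INTER_CUBIC)
cv2.imwrite("pics/g3.png",np.hstack([f(s,230,180,120,150),f(w,170,100,200,250)]))
p,W=wcloud(w,o["tool_pos"],o["ee_rot"])
m=np.isfinite(W[...,2])&(W[...,2]>.105)&(W[...,2]<.13)&(abs(p[...,0])<.08)&(abs(p[...,1])<.03)
print("card wrist (tool)",m.sum(),p[m].min(0),p[m].max(0),p[m].mean(0),W[m].mean(0))
S=cloud(s);k=np.isfinite(S[...,2])&(S[...,0]>.5)&(S[...,0]<.62)&(S[...,1]>-.2)&(S[...,1]<-.06)
for z0,z1 in((.11,.125),(.14,.17),(.17,.2),(.2,.23)):
    q=S[k&(S[...,2]>z0)&(S[...,2]<z1)]; print(z0,len(q),q.min(0) if len(q) else 0,q.max(0) if len(q) else 0)
E
```

```text
time: 9.4
tool_pos: [0.5116, 0.0698, 0.2198]
ee_rot: [-3.141, -0.001, 2.127]
force: [0.1, -0.3, 0.3]
width: 0.0245
grasp_force: 35.5
time: 10.4
tool_pos: [0.5599, -0.1279, 0.2201]
ee_rot: [-3.141, -0.001, 1.573]
force: [0.8, 0.6, -0.7]
width: 0.0247
grasp_force: 35.5
[ 0.55994585 -0.1279234   0.22010692] [-3.14098590e+00 -6.24166586e-04  1.57250376e+00] 0.02474243909588475 35.458382964134216 [ 0.75345503  0.5637183  -0.6895567 ]
card wrist (tool) 320 [-0.01452628  0.00066189  0.09878334] [0.05365514 0.00330295 0.10955789] [0.02084401 0.00192874 0.1006338 ] [ 0.56177782 -0.10701343  0.119485  ]
0.11 203 [ 0.55871193 -0.18518464  0.1100959 ] [ 0.56359939 -0.07375973  0.1204605 ]
0.14 4 [ 0.54058022 -0.13277778  0.1669549 ] [ 0.572221   -0.12050421  0.169576  ]
0.17 323 [ 0.53800301 -0.14839243  0.1700696 ] [ 0.5782058  -0.11048392  0.1994592 ]
0.2 322 [ 0.53428356 -0.14435753  0.20006418] [ 0.58469962 -0.11745032  0.22996824]
```

View pics/g3.png

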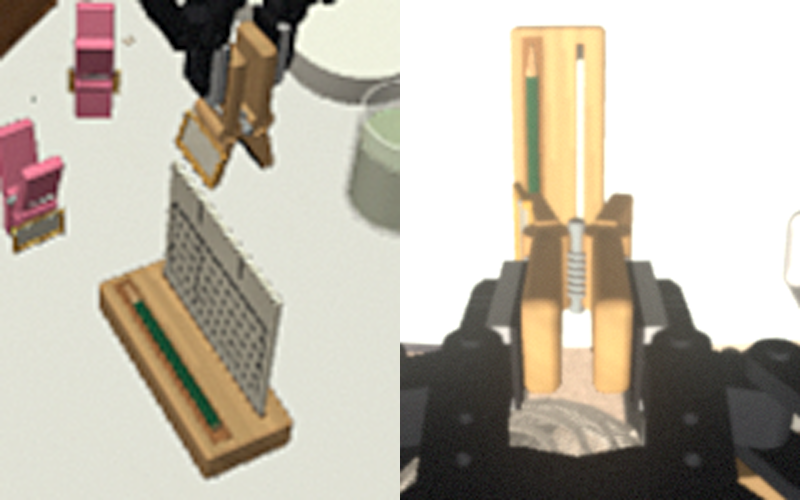

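The clip sits open above the card, with its brass frame on the printed ledge side. I'll measure the clip against the card in the tool frame.

```bash
python3 - <<'E'
from h import *
s,w,t,o=pickle.load(open("c3.pkl","rb"))
p,W=wcloud(w,o["tool_pos"],o["ee_rot"])
print("wrist: tool x,y ranges per height")
for z0,z1 in((.165,.175),(.175,.185),(.185,.195),(.195,.21),(.21,.23),(.23,.25),(.25,.262)):
    m=np.isfinite(W[...,2])&(W[...,2]>z0)&(W[...,2]<z1)&(abs(p[...,0])<.03)&(abs(p[...,1])<(.0145 if z0>.2 else .03))
    q=p[m]*1000
    if len(q): print(z0,len(q),np.percentile(q[:,:2],[1,99],axis=0).round(1).tolist())
m=np.isfinite(W[...,2])&(W[...,2]>.114)&(W[...,2]<.124)&(abs(p[...,0])<.08)&(abs(p[...,1])<.03)
print("card line tool y=a*x+b",np.polyfit(p[m][:,0],p[m][:,1]*1000,1))
S=cloud(s);k=np.isfinite(S[...,2])&(S[...,0]>.5)&(S[...,0]<.62)&(S[...,1]>-.2)&(S[...,1]<-.06)
for z0,z1 in((.165,.173),(.173,.18),(.18,.19),(.19,.2),(.2,.21),(.22,.24),(.24,.26)):
    q=S[k&(S[...,2]>z0)&(S[...,2]<z1)]*1000; print("scene",z0,len(q),np.percentile(q[:,:2],[2,98],axis=0).round(1).tolist() if len(q) else 0)
b=S[np.isfinite(S[...,2])&(S[...,2]>.018)&(S[...,2]<.027)&(S[...,0]>.48)&(S[...,0]<.62)&(S[...,1]>-.25)&(S[...,1]<-.02)]
print("block",cv2.minAreaRect(b[:,:2].astype(np.float32)*1000))
E
```

```text
wrist: tool x,y ranges per height
0.165 49 [[0.0, -20.3], [15.2, 18.3]]
0.175 275 [[-8.8, -21.3], [18.0, 17.9]]
0.185 233 [[8.0, -18.0], [18.0, 15.2]]
0.195 1070 [[-14.0, -15.5], [14.8, 15.4]]
0.21 627 [[-8.1, -14.0], [13.1, 13.9]]
0.23 2644 [[-12.3, -14.0], [12.8, 13.9]]
0.25 679 [[-10.4, -14.4], [11.8, 14.4]]
card line tool y=a*x+b [-1.43783231  1.9579448 ]
scene 0.165 20 [[540.2, -142.4], [578.1, -120.6]]
scene 0.173 91 [[538.3, -146.0], [574.9, -112.5]]
scene 0.18 109 [[540.4, -146.8], [574.6, -112.2]]
scene 0.19 107 [[542.3, -147.2], [571.8, -111.8]]
scene 0.2 140 [[543.3, -142.9], [573.3, -118.4]]
scene 0.22 276 [[533.9, -142.3], [584.1, -121.6]]
scene 0.24 366 [[533.7, -142.0], [583.2, -117.9]]
block ((548.1188354492188, -130.60321044921875), (55.4372673034668, 132.6236572265625), 0.36754101514816284)
```

```bash
python3 -m inch '[[-0.01,0.011,0,0],[-0.01,0.011,0.05,0],[-0.01,0.011,0.11,0],[-0.01,0.011,0.17,0],[-0.01,0.011,0.22,0],[-0.01,0.011,0.25,0],[-0.01,0.011,0.25,0],[-0.01,0.011,0.25,0]]'
python3 - <<'E'
from h import *
from workcell import r,camera
o=r.get_obs(); print(o["tool_pos"],o["ee_rot"])
s=camera("scene");w=camera("wrist")
f=lambda c,x,y,w,h:cv2.resize(np.clip(c["frame"][y:y+h,x:x+w]*1.6,0,255).astype(np.uint8),(400,500),interpolation=cv2.INTER_CUBIC)
cv2.imwrite("pics/g4.png",np.hstack([f(s,250,210,80,100),f(w,170,100,200,250)]))
p,W=wcloud(w,o["tool_pos"],o["ee_rot"])
m=np.isfinite(W[...,2])&(W[...,2]>.114)&(W[...,2]<.122)&(abs(p[...,0])<.08)&(abs(p[...,1])<.006)&(p[...,0]>.015)
print("card tool y",m.sum(),np.polyfit(p[m][:,0],p[m][:,1]*1000,1),p[m][:,1].min(),p[m][:,1].max(),"end",p[m][:,0].max())
m=np.isfinite(W[...,2])&(W[...,2]>.123)&(W[...,2]<.14)&(abs(p[...,0])<.03)&(abs(p[...,1])<.03)
print("tips",np.percentile(p[m][:,:2]*1000,[1,99],axis=0))
S=cloud(s);k=np.isfinite(S[...,2])&(S[...,0]>.5)&(S[...,0]<.62)&(S[...,1]>-.2)&(S[...,1]<-.06)
for z0,z1 in((.11,.119),(.123,.13),(.13,.14),(.14,.15)):
    q=S[k&(S[...,2]>z0)&(S[...,2]<z1)]*1000; print("scene",z0,len(q),np.percentile(q[:,:2],[2,98],axis=0).round(1).tolist())
E
```

```text
time: 11.55
tool_pos: [0.5626, -0.1313, 0.1707]
ee_rot: [3.141, 0.0, 1.57]
force: [-0.2, 0.4, -1.1]
width: 0.0247
grasp_force: 35.5
[ 0.56264083 -0.13133432  0.17065263] [3.14101911e+00 1.93263409e-04 1.57018324e+00]
card tool y 252 [ 1.18350929 -1.1420827 ] -0.002150613914942969 -9.079829197408351e-05 end 0.057086113674145025
tips [[ -8.45894149 -21.39192205]
 [ 17.95049322  18.24021025]]
scene 0.11 118 [[559.0, -184.5], [563.5, -77.1]]
scene 0.123 72 [[540.9, -149.8], [579.1, -116.1]]
scene 0.13 104 [[543.0, -150.0], [576.2, -114.6]]
scene 0.14 93 [[545.5, -149.7], [575.1, -115.4]]
```

View pics/g4.png

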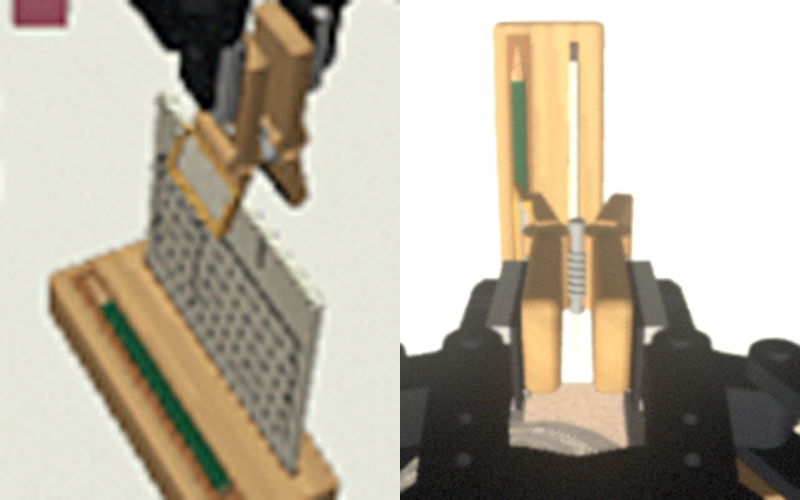

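The clip is straddling the card line just above the edge, frame on the printed side. I'll nudge it about 2 mm towards +y and lower.

```bash
python3 -m inch '[[0.009,-0.001,0,0],[0.009,-0.001,0.02,0],[0.009,-0.001,0.04,0],[0.009,-0.001,0.065,0],[0.009,-0.001,0.09,0],[0.009,-0.001,0.115,0],[0.009,-0.001,0.128,0],[0.009,-0.001,0.128,0]]'
python3 - <<'E'
from h import *
from workcell import r,camera
o=r.get_obs(); print(o["tool_pos"],o["ee_rot"],o["joint_vel"].round(3))
s=camera("scene");w=camera("wrist")
f=lambda c,x,y,w,h:cv2.resize(np.clip(c["frame"][y:y+h,x:x+w]*1.6,0,255).astype(np.uint8),(400,500),interpolation=cv2.INTER_CUBIC)
cv2.imwrite("pics/g5.png",np.hstack([f(s,250,210,80,100),f(w,170,100,200,250)]))
p,W=wcloud(w,o["tool_pos"],o["ee_rot"])
m=np.isfinite(W[...,2])&(W[...,2]>.114)&(W[...,2]<.122)&(abs(p[...,0])<.08)&(abs(p[...,1])<.006)&(p[...,0]>.02)
print("card tool y",m.sum(),np.polyfit(p[m][:,0],p[m][:,1]*1000,1),"end",p[m][:,0].max(),p[m][:,2].mean())
S=cloud(s);k=np.isfinite(S[...,2])&(S[...,0]>.5)&(S[...,0]<.62)&(S[...,1]>-.2)&(S[...,1]<-.06)
b=S[np.isfinite(S[...,2])&(S[...,2]>.018)&(S[...,2]<.027)&(S[...,0]>.48)&(S[...,0]<.62)&(S[...,1]>-.25)&(S[...,1]<-.02)]
print("block",cv2.minAreaRect(b[:,:2].astype(np.float32)*1000))
E
```

```text
time: 12.65
tool_pos: [0.5621, -0.1294, 0.1445]
ee_rot: [-3.141, -0.0, 1.57]
force: [0.2, -0.1, -0.4]
width: 0.0249
grasp_force: 35.5
[ 0.56208923 -0.1294159   0.14449671] [-3.14127873e+00 -1.13012574e-04  1.57017003e+00] [ 0.001 -0.006  0.007  0.006 -0.    -0.001]
card tool y 298 [ 1.68289691 -0.70638497] end 0.05488057134005731 0.025015409424601707
block ((548.2537231445312, -130.30233764648438), (54.92538070678711, 132.8931427001953), 0.2214851677417755)
```

View pics/g5.png

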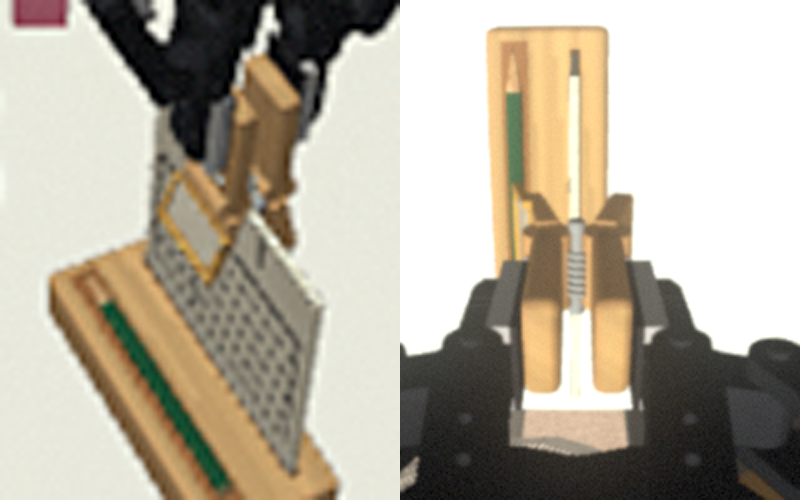

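The card stands centred inside the open jaws (wrist view, around (575,210)). The tips are about 19 mm below the edge, the frame is on the printed side, there's no contact force and the stand hasn't moved. Handing in.

```bash
python3 -c "
from workcell import order
print(order.hand_in())"
```

```text
the job is handed in; nothing more can be done
None
```

The job is handed in: the label clip is held wide open over the middle of the card's top edge, label frame on the printed side, about 19 mm down by measurement. No contact force was felt, and the tray and card stand measured unmoved.

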